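# Put the riser blocks back in the flap-covered magazine and the drawer

### The arm

A 6-joint arm with a two-finger parallel gripper is mounted at the origin on the work surface. World frame = base frame: x ahead of the robot, y to its left, z up, the work surface at z = 0. Lengths are in m, angles in rad, forces in N, time in s.
With the tool pointing down it reaches from about 0.35 to 0.85 m from the base axis. Payload 8.1 kg.
Tool frame: the origin (TCP) lies at the very end of the fingers, on their centre line; the grasp point (between the pads) lies 19 mm behind it; z points along the fingers, y is the line along which they close (so a half turn about z gives the same grasp; the last joint's range is limited). The gripper opens to 93 mm and grips with 3 to 60 N. Pads are 15 mm wide; open, the fingers measure 128 mm over their backs; the gripper's body (75 mm by 188 mm) begins 65 mm behind the grasp point.
Start: joints at [-1.378, 0.13, 1.488, -0, 1.523, -0.085], TCP at [0.165, -0.577, 0.219] pointing down, gripper open.
Joint ranges: [-2.96, 2.96], [-0.89, 2.26], [0.02, 2.5], [-1.34, 4.48], [0, 2.73], [-2.66, 2.66]. Speed limits (rad/s): [2.39, 2.39, 2.79, 3.14, 3.14, 3.14].

### API

Orientations are given as a rotation vector (axis times angle).
In Python, from plant import robot gives the robot as it stands. The module is installed in compiled form; this text tells all that it offers.
- The arm moves only by the tool play_rows, never from a script. Its argument "increments" is text: rows parted by semicolons, each of 5 numbers parted by spaces: the shift along the tool's x, y, z in mm, then the turn about the tool's z in degrees, then the closure, from -1 (fully open) to 1 (shut). In form: dx dy dz yaw claw; .... A call has 1 to 20 rows; each row is the pose to reach, as a shift and turn from the pose commanded when the call began, along the tool's axes at that moment; what a row does not reach only later rows make up. A row lasts 1/10 s, in which the tool goes at most 50 mm and 8.59 degrees, less where a joint would pass 70% of its speed; a pose out of reach is approached as far as the arm can. A call with a gripper value outside its range is refused whole. The fingers move at their own pace and stop on an object; "force" is the grip in N (left out, the last holds). Time passes only in rows, so rows that repeat a pose let the fingers close. It gives the time, the measured TCP pose, the force, the opening and the grip force at its end, in the units of the state.
- robot.read_state(): the state, without advancing time (a new reading comes with each control period).
- robot.read_camera(name): name is "side" or "top" or "wrist"; returns the picture (420x560x3 uint8, blue, green, red); there is no depth.
- robot.calibration(name): a dict with "vertical_fov" (degrees; the focal length in pixels is half the picture's height over the tangent of half this angle, whatever the lens; pixels are square), "cx", "cy" (the principal point, pixels), "rvec" (rotation vector, rad) and "tvec" (3), from world to camera coordinates, as OpenCV has them. Camera axes: x right, y down, z forward; pixel columns grow to the right and rows downward; lengths in m; the calibration is good to about 2 mm. A picture is of the moment at which its call begins: read the wrist's pose just before it. calibration takes no time and is no camera call; for the wrist camera it gives the pose at the moment of the call.
- robot.close_job(): hands the job in; it is judged then, once.
Trained networks look in the newest picture that a camera, given by its name, has taken for a name from the list of things; names that differ only in an ending like _2 or _b are one class to them, and where a whole thing is asked for, a point or a joint stands for the part that bears it (a point fixed in the world has none). Each returns a list of dicts, best first, with "conf" (0 to 1); they miss things now and then, are a little off and sometimes report something else, mostly with a low value. They report only what shows in the picture. A call takes as long as a camera call.
- robot.recognise(camera, query): "centre" ([x, y, z] in m, in world coordinates, good to about 4 mm: the middle of the surface that is visible of it).
- robot.regions_of(camera, query): "pixels" (420x560 bool, what is visible of it).
- robot.landmark_of(camera, query): "centre" ([x, y, z] in m, in world coordinates, good to about 4 mm: a listed point, or the origin of a listed thing).
The state is a dict: "t": time; "q": joint angles; "dq": joint speeds; "joint_torque": joint torques, N m; "tool_pos": TCP position; "orientation": TCP orientation; "force": force on the tool from outside, world axes, zero at the start; "wrist_torque": the same for the moment, N m; "opening": finger opening in m; "gripper_force": force on a finger pad.
Only numpy, scipy, OpenCV 4.12 (cv2) and the standard library are available. Lean on these libraries where they do the work, as an engineer would, in place of code of your own. Each camera call takes 0.05 s, during which the arm holds its last target. There are 200 camera calls.

### The job

Clear the steel riser blocks (four to six of them) off the welding bench. The magazine with the orange flaps has just one empty pocket left: feel for it and put one of the blocks into that pocket, so that it drops to the bottom and the flaps close over it. The other blocks go into the drawer of the cream cabinet, and the drawer is then pushed fully home. Leave the spray can, hammer, magnet and brush where they are.

Things in the scene. Friction and masses are not known exactly. Their poses are not given: they have to be found in the camera images.
- riser0_mid (a point): centre of a loose riser block: ground steel, square, 30 x 30 x 54 mm, about 0.25 kg, with a dark 13 mm bore end to end and a yellow band round its middle. Its z axis runs along the 54 mm length, its x and y axes are square to the side faces; it starts standing upright on the bench. All blocks are alike. Absent (None) in some starts, when fewer blocks are on the bench.
- riser1_mid (a point): centre of a loose riser block: ground steel, square, 30 x 30 x 54 mm, about 0.25 kg, with a dark 13 mm bore end to end and a yellow band round its middle. Its z axis runs along the 54 mm length, its x and y axes are square to the side faces; it starts standing upright on the bench. All blocks are alike. Absent (None) in some starts, when fewer blocks are on the bench.
- riser2_mid (a point): centre of a loose riser block: ground steel, square, 30 x 30 x 54 mm, about 0.25 kg, with a dark 13 mm bore end to end and a yellow band round its middle. Its z axis runs along the 54 mm length, its x and y axes are square to the side faces; it starts standing upright on the bench. All blocks are alike. Absent (None) in some starts, when fewer blocks are on the bench.
- riser3_mid (a point): centre of a loose riser block: ground steel, square, 30 x 30 x 54 mm, about 0.25 kg, with a dark 13 mm bore end to end and a yellow band round its middle. Its z axis runs along the 54 mm length, its x and y axes are square to the side faces; it starts standing upright on the bench. All blocks are alike. Absent (None) in some starts, when fewer blocks are on the bench.
- riser4_mid (a point): centre of a loose riser block: ground steel, square, 30 x 30 x 54 mm, about 0.25 kg, with a dark 13 mm bore end to end and a yellow band round its middle. Its z axis runs along the 54 mm length, its x and y axes are square to the side faces; it starts standing upright on the bench. All blocks are alike. Absent (None) in some starts, when fewer blocks are on the bench.
- riser5_mid (a point): centre of a loose riser block: ground steel, square, 30 x 30 x 54 mm, about 0.25 kg, with a dark 13 mm bore end to end and a yellow band round its middle. Its z axis runs along the 54 mm length, its x and y axes are square to the side faces; it starts standing upright on the bench. All blocks are alike. Absent (None) in some starts, when fewer blocks are on the bench.
- rack: block magazine, fixed to the bench: cream box 102 (x) x 166 (y) x 82.5 mm high with a green strip on its -x face; origin at the centre of its underside, z up. Eight pockets, floors 6 mm above the bench, under a grey 3 mm cover plate. Each takes one riser block, upright, sides square to the magazine. Seven hold a block, hidden, its top 22.5 mm below the cover's top; one is empty; nothing shows which.
- pocket0 (a point): centre of one of the magazine's eight square 34 mm openings (two columns 48 mm apart in x, four rows 40 mm apart in y), at the cover's top, 82.5 mm above the bench; axes as the magazine's. A pair of orange sprung flaps, hinged at its +x and -x edges, hides the pocket; they swing down under a push of about 1 N and spring shut again.
- pocket1 (a point): centre of one of the magazine's eight square 34 mm openings (two columns 48 mm apart in x, four rows 40 mm apart in y), at the cover's top, 82.5 mm above the bench; axes as the magazine's. A block pushed into a full pocket is stopped 22.5 mm down by the block in it; in the empty one it goes on down, and once let go with its foot past the flaps (21 mm down) it drops to the floor by its own weight.
- pocket2 (a point): centre of one of the magazine's eight square 34 mm openings (two columns 48 mm apart in x, four rows 40 mm apart in y), at the cover's top, 82.5 mm above the bench; axes as the magazine's. A pair of orange sprung flaps, hinged at its +x and -x edges, hides the pocket; they swing down under a push of about 1 N and spring shut again.
- pocket3 (a point): centre of one of the magazine's eight square 34 mm openings (two columns 48 mm apart in x, four rows 40 mm apart in y), at the cover's top, 82.5 mm above the bench; axes as the magazine's. A block pushed into a full pocket is stopped 22.5 mm down by the block in it; in the empty one it goes on down, and once let go with its foot past the flaps (21 mm down) it drops to the floor by its own weight.
- pocket4 (a point): centre of one of the magazine's eight square 34 mm openings (two columns 48 mm apart in x, four rows 40 mm apart in y), at the cover's top, 82.5 mm above the bench; axes as the magazine's. A pair of orange sprung flaps, hinged at its +x and -x edges, hides the pocket; they swing down under a push of about 1 N and spring shut again.
- pocket5 (a point): centre of one of the magazine's eight square 34 mm openings (two columns 48 mm apart in x, four rows 40 mm apart in y), at the cover's top, 82.5 mm above the bench; axes as the magazine's. A block pushed into a full pocket is stopped 22.5 mm down by the block in it; in the empty one it goes on down, and once let go with its foot past the flaps (21 mm down) it drops to the floor by its own weight.
- pocket6 (a point): centre of one of the magazine's eight square 34 mm openings (two columns 48 mm apart in x, four rows 40 mm apart in y), at the cover's top, 82.5 mm above the bench; axes as the magazine's. A pair of orange sprung flaps, hinged at its +x and -x edges, hides the pocket; they swing down under a push of about 1 N and spring shut again.
- pocket7 (a point): centre of one of the magazine's eight square 34 mm openings (two columns 48 mm apart in x, four rows 40 mm apart in y), at the cover's top, 82.5 mm above the bench; axes as the magazine's. A block pushed into a full pocket is stopped 22.5 mm down by the block in it; in the empty one it goes on down, and once let go with its foot past the flaps (21 mm down) it drops to the floor by its own weight.
- cab_drawer0 (a joint): how far the drawer is pulled out, m: 0 shut, grows as it slides out towards the drawer frame's -x; stop at 0.166. It slides with about 1 N of friction and stays where it is left. It starts shut or up to 20 mm ajar.
- cab_drawer0_handle (a point): middle of the drawer's handle, 62 mm above the bench: a level steel bar 11 mm thick, 120 mm long along the drawer's y axis, on two posts 102 mm apart, 35 mm in front of the grey-green front panel (29 mm clear behind it). Axes: x points into the cabinet, z up. The cream cabinet, 240 mm deep, 280 mm wide, 100 mm high, is fixed to the bench; its top begins 50 mm behind the shut handle.
- drawer_floor (a point): front end of the drawer's inner floor: middle of the line where the floor's upper side meets the front panel's inner face; moves with the drawer, axes as the drawer's (x into the cabinet, z up). The inside reaches 195 mm to +x and 119 mm to either side; side walls are 56 mm and the front panel about 66 mm high above the floor. Shut, it has headroom for a standing riser block.
- spray_mid (a point): bystander, to be left alone: spray can, 53 mm across and 170 mm high, standing upright; the point lies on its axis, 85 mm up
- hammer_mid (a point): bystander, to be left alone: chipping hammer lying flat, about 250 mm long along its x axis, head at +x; the point lies on its handle, 11 mm up
- magnet_mid (a point): bystander, to be left alone: red L-shaped welding magnet, 90 x 98 x 22 mm, lying flat; the point lies at the middle of one arm, 11 mm up
- brush_mid (a point): bystander, to be left alone: wire brush with a wooden back, 200 x 24 x 30 mm, lying on its bristles along its x axis; the point is 22 mm up

How it is judged:
By the outcome, as a careful person would: the job done as asked, in the order asked, and still so for the second after the job is handed in, with the robot touching nothing.
Of riser0, riser1, riser2, riser3, riser4, riser5 only 4 to 6 are there at a start; the rules pass over those that are not, and their reading is None.
At some moment in a run one of riser0, riser1, riser2, riser3, riser4, riser5 may be knocked a few centimetres aside while the robot is not near it.
Once in a run the grip may slacken for a moment while it holds something.
It also fails if it takes over 210 s, if anything falls off the work surface, if the arm or the gripper's body presses on something with over 40 N, if the wrist force passes 120 N, or if a joint passes its speed limit or range.

## Working session

There is one attempt and no reset: what is moved stays moved. The work goes in short steps, Python scripts to look and compute and a tool call to move; the robot and the scene stay as the last step left them, time stands still between calls to the robot, and variables do not carry over. Pictures are saved under pics/ and viewed, at most 17 in all, crops included, and the job is handed in when it is done.

Besides the shell and the picture viewer there is one more tool, called by a JSON object that holds its "method" and its "body", one argument or row to a line. play_rows: Moves the arm, as the interface text tells. Its arguments: {"type":"object","properties":{"increments":{"type":"string"},"force":{"type":"number"}},"required":["increments"]}

```bash
mkdir -p pics; cat > h.py <<'E'
from plant import robot
import numpy as np, cv2
from scipy.spatial.transform import Rotation as R
def st():
    s=robot.read_state(); T=R.from_rotvec(s['orientation']).as_matrix()
    return s,np.array(s['tool_pos']),T
def rel(p):  # world target -> tool shift mm
    s,t,T=st(); return np.round(T.T@(np.array(p)-t)*1000,1)
def cal(c):
    k=robot.calibration(c); f=210/np.tan(np.radians(k['vertical_fov']/2))
    K=np.array([[f,0,k['cx']],[0,f,k['cy']],[0,0,1.]]); return K,np.array(k['rvec'],float),np.array(k['tvec'],float)
def proj(c,P,C=None):
    K,r,t=C or cal(c); return cv2.projectPoints(np.array(P,float).reshape(-1,3),r,t,K,None)[0].reshape(-1,2)
def unproj(c,uv,z,C=None):
    K,r,t=C or cal(c); M=cv2.Rodrigues(r)[0]; o=-M.T@t
    d=(M.T@np.linalg.inv(K)@np.c_[np.array(uv,float).reshape(-1,2),np.ones(np.size(uv)//2)].T).T
    return o+d*((z-o[2])/d[:,2])[:,None]
def show(l): 
    for d in l: print('  ',np.round(d['centre'],4),round(d['conf'],2))
E
python3 - <<'E'
from h import *
s,t,T=st(); print(s); print(T.round(3))
for c in('top','side'):
    im=robot.read_camera(c); cv2.imwrite(f'pics/{c}0.png',im)
    print(c,robot.calibration(c))
    for q in('riser0_mid','rack','pocket0','cab_drawer0_handle','drawer_floor','spray_mid','hammer_mid','magnet_mid','brush_mid'):
        print(c,q); show(robot.landmark_of(c,q))
E
```

```text
{'t': 0.0, 'q': array([-1.37841231e+00,  1.31154560e-01,  1.48926637e+00, -4.35527512e-05,
        1.52298311e+00, -8.53541184e-02]), 'dq': array([-0.00015691, -0.00143005, -0.00197234, -0.00078461, -0.00108205,
        0.00154193]), 'joint_torque': array([-1.16634859e-03, -5.59848368e+01, -4.91759169e+01,  7.68792350e-02,
        3.58398969e-02, -1.59872088e-04]), 'tool_pos': array([ 0.16443316, -0.57644506,  0.21759847]), 'orientation': array([-3.10955955e+00, -4.34622417e-01,  2.20301358e-04]), 'force': array([-0.33069269,  0.02270156,  0.25109109]), 'wrist_torque': array([-0.02141156,  0.02278216,  0.00336262]), 'gripper_force': 0.0, 'opening': 0.09316703878751734}
[[ 0.962  0.274 -0.   ]
 [ 0.274 -0.962  0.002]
 [ 0.    -0.002 -1.   ]]
top {'vertical_fov': 53.21359048049006, 'cx': 276.4751643902395, 'cy': 205.84161261292573, 'rvec': array([ 2.14268481, -2.15540834,  0.12017039]), 'tvec': array([0.11940106, 0.59725896, 1.28147829])}
top riser0_mid
   [ 0.6393 -0.0882  0.0231] 0.48
top rack
   [ 0.5294 -0.3082  0.0015] 0.94
top pocket0
   [ 0.5203 -0.3681  0.0782] 0.96
   [ 0.5369
[... 926 characters left out ...]
_mid
   [ 0.642  -0.0879  0.0249] 0.59
side rack
   [ 0.5269 -0.304   0.0015] 0.67
side pocket0
   [ 0.5573 -0.3236  0.0803] 0.94
   [ 0.4925 -0.2513  0.082 ] 0.93
   [ 0.5037 -0.2842  0.0809] 0.81
   [ 0.547  -0.2761  0.081 ] 0.74
   [ 0.5348 -0.2398  0.0823] 0.62
   [ 0.5149 -0.3283  0.0832] 0.61
side cab_drawer0_handle
   [0.5461 0.2898 0.0653] 0.85
   [ 0.5613 -0.3204  0.0838] 0.46
   [ 0.4909 -0.2522  0.0809] 0.43
side drawer_floor
   [0.6018 0.2914 0.0243] 0.97
side spray_mid
   [0.5635 0.5498 0.0872] 0.93
   [ 0.5197 -0.3683  0.0782] 0.71
side hammer_mid
   [ 0.788  -0.0441  0.0119] 0.97
side magnet_mid
   [ 0.7458 -0.2657  0.0125] 0.63
side brush_mid
   [ 0.5597 -0.0028  0.0258] 0.51
```

View pics/top0.png

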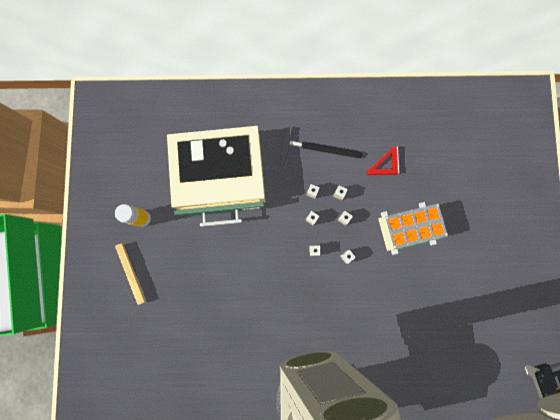

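View pics/side0.png

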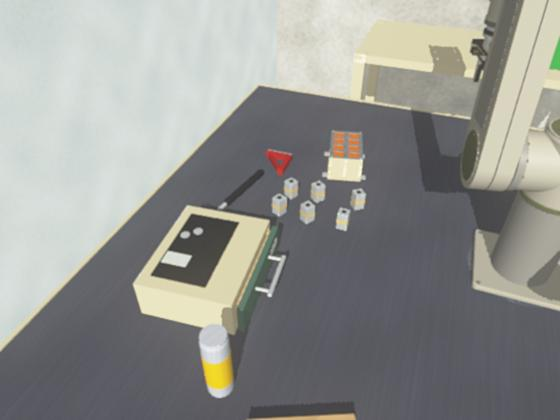

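```bash
python3 - <<'E'
from h import *
for i in range(6):
    for c in('top','side'):
        print(c,i); show(robot.landmark_of(c,f'riser{i}_mid'))
E
```

```text
top 0
   [ 0.6393 -0.0882  0.0231] 0.48
side 0
   [ 0.642  -0.0879  0.0249] 0.59
top 1
   [0.6473 0.0029 0.0276] 0.42
   [ 0.5001 -0.2883  0.0784] 0.19
side 1
   [6.458e-01 2.000e-04 2.290e-02] 0.6
top 2
   [0.5648 0.0043 0.0281] 0.62
   [ 0.5574 -0.3168  0.0818] 0.26
side 2
   [0.5602 0.0011 0.0261] 0.76
   [0.6485 0.0023 0.0272] 0.28
top 3
   [ 0.4427 -0.1012  0.0284] 0.63
side 3
   [ 0.4419 -0.1012  0.0239] 0.78
   [ 0.5181 -0.369   0.0841] 0.52
   [ 0.5135 -0.3294  0.0845] 0.24
top 4
   [ 0.5611 -0.1004  0.0261] 0.64
side 4
   [ 0.5613 -0.0983  0.0255] 0.84
   [ 0.4956 -0.2541  0.081 ] 0.34
top 5
   [0.4551 0.0014 0.0273] 0.51
side 5
   [ 0.4576 -0.0056  0.0267] 0.75
```

The pictures show six blocks at about (313,190), (341,192), (312,217), (345,217), (315,250) and (348,256) in the top view. The magazine is near (415,228), the cabinet at (215,165) with its handle at (222,220), and the bystanders are well clear. Next I'll take a closer look with the wrist camera.

```bash
python3 - <<'E'
from h import *
s,t,T=st(); K,r,tv=cal('wrist'); M=cv2.Rodrigues(r)[0]
print('cam in tool mm',(T.T@(-M.T@tv-t)*1000).round(1)); print((M@T).round(3)); print(K[0,0])
print(rel([0.50,-0.06,0.36]), s['q'])
# rack fit
P=np.array([[.5203,-.3681],[.5359,-.239],[.514,-.3284],[.5023,-.2866],[.5694,-.3558],[.548,-.277],[.491,-.249],[.558,-.3208]])
print(P.mean(0))
E
```

```text
cam in tool mm [  80.5   -0.4 -167.4]
[[-0.     1.    -0.001]
 [-0.958 -0.001 -0.287]
 [-0.287  0.001  0.958]]
310.5542634382173
[ 464.4 -405.2 -141.4] [-1.37843211e+00  1.30381663e-01  1.48823630e+00  4.18993499e-05
  1.52295505e+00 -8.54157696e-02]
[ 0.5298625 -0.3030875]
```

```bash
python3 -c "
from h import *
print(rel([0.57,-0.04,0.34]))"
```

```text
[ 537.2 -405.2 -121.4]
```

{"method": "play_rows", "body": {
  "increments": "537 -405 -121 16 -1;537 -405 -121 16 -1;537 -405 -121 16 -1;537 -405 -121 16 -1;537 -405 -121 16 -1;537 -405 -121 16 -1;537 -405 -121 16 -1;537 -405 -121 16 -1;537 -405 -121 16 -1;537 -405 -121 16 -1;537 -405 -121 16 -1;537 -405 -121 16 -1;537 -405 -121 16 -1;537 -405 -121 16 -1;537 -405 -121 16 -1;537 -405 -121 16 -1;537 -405 -121 16 -1;537 -405 -121 16 -1;537 -405 -121 16 -1",
  "force": 40
}}

```text
t: 3.5
tool_pos: [0.5695, -0.0413, 0.3397]
orientation: [3.141, -0.005, -0.0]
force: [0.3, 0.0, 0.2]
opening: 0.0932
gripper_force: 0.0
```

```bash
python3 - <<'E'
from h import *
s,t,T=st(); print(s['t'],t,T.round(3).tolist(),s['q'].round(2))
im=robot.read_camera('wrist'); C=cal('wrist'); cv2.imwrite('pics/w1.png',im); np.save('w1c.npy',np.array(C,dtype=object),allow_pickle=True)
for q in('riser0_mid','riser1_mid','riser2_mid','riser3_mid','riser4_mid','riser5_mid','pocket0','cab_drawer0_handle','drawer_floor','rack'):
    print(q); show(robot.landmark_of('wrist',q))
for i in range(6):
    for d in robot.regions_of('wrist',f'riser{i}_mid')[:1]:
        m=d['pixels']; ys,xs=np.nonzero(m); print(i,xs.mean().round(1),ys.mean().round(1),len(xs),d['conf'])
d=robot.regions_of('wrist','cab_drawer0_handle')
for e in d[:2]:
    ys,xs=np.nonzero(e['pixels']); print('h',e['conf'],len(xs),cv2.minAreaRect(np.c_[xs,ys].astype(np.float32)))
E
```

```text
3.5 [ 0.56946775 -0.04126047  0.33966417] [[1.0, -0.003, -0.0], [-0.003, -1.0, -0.0], [-0.0, 0.0, -1.0]] [-0.16  0.03  1.37 -0.    1.74  1.41]Traceback (most recent call last):
  File "<stdin>", line 3, in <module>
ValueError: could not broadcast input array from shape (3,3) into shape (3,)
```

View pics/w1.png

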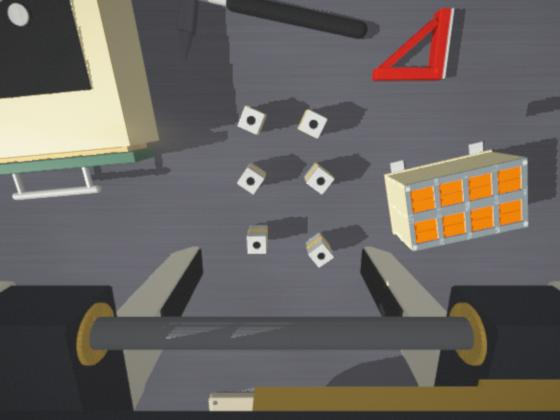

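The wrist view shows six blocks: (251,120), (313,123), (251,179), (319,179), (257,240) and (320,250). The magazine is at (458,198) and the drawer handle runs along (15–98,190). Now the fits.

```bash
cat > fit.py <<'E'
from h import *
from scipy.optimize import least_squares
def tops(im,C,guess,z=.054,size=.030):
    out=[]
    hsv=cv2.cvtColor(im,cv2.COLOR_BGR2HSV); white=((hsv[...,1]<45)&(hsv[...,2]>150)).astype(np.uint8)
    # rectified metric view on plane z, 0.5mm/px
    for g in guess:
        n=160; s=.0005
        W=[[g[0]-n/2*s,g[1]-n/2*s,z],[g[0]+n/2*s,g[1]-n/2*s,z],[g[0]+n/2*s,g[1]+n/2*s,z],[g[0]-n/2*s,g[1]+n/2*s,z]]
        H=cv2.getPerspectiveTransform(proj('',W,C).astype(np.float32),np.float32([[0,0],[n,0],[n,n],[0,n]]))
        g3=cv2.GaussianBlur(cv2.warpPerspective(im,H,(n,n)).min(2).astype(float),(0,0),1.5)
        v=np.linspace(-.5,.5,31)*size/s; u,w=np.meshgrid(v,v)
        best=None
        def score(p):
            c,q=np.cos(p[2]),np.sin(p[2]); 
            def samp(k):
                X=n/2+p[0]+k*(c*u-q*w); Y=n/2+p[1]+k*(q*u+c*w)
                return cv2.remap(g3,X.astype(np.float32),Y.astype(np.float32),1)
            e=samp(1.12); i=samp(.86)
            ring=np.r_[e[0],e[-1],e[:,0],e[:,-1]]; inn=np.r_[i[0],i[-1],i[:,0],i[:,-1]]
            return np.minimum(inn,230).mean()-ring.mean()
        P=[(score((x,y,a)),x,y,a) for x in range(-24,25,3) for y in range(-24,25,3) for a in np.radians(range(-45,45,9))]
        b=max(P)
        for st_ in (1.5,.7):
            b=max((score((b[1]+x*st_,b[2]+y*st_,b[3]+a*np.radians(2*st_))),b[1]+x*st_,b[2]+y*st_,b[3]+a*np.radians(2*st_)) for x in(-2,-1,0,1,2) for y in(-2,-1,0,1,2) for a in(-2,-1,0,1,2))
        out.append([g[0]+b[1]*s,g[1]+b[2]*s,np.degrees(b[3]),b[0]])
    return np.array(out)
E
python3 - <<'E'
from fit import *
im=cv2.imread('pics/w1.png'); C=cal('wrist')
px=[[251,120],[313,123],[251,179],[319,179],[257,243],[320,250]]
g=unproj('',px,.054,C); print(tops(im,C,g).round(4))
h=unproj('',[[15,195],[98,190]],.0675,C); print('handle',h, np.degrees(np.arctan2(*(h[1]-h[0])[:2][::-1])))
l=robot.landmark_of('wrist','pocket0'); show(l)
for q in('cab_drawer0_handle','drawer_floor','rack'): print(q); show(robot.landmark_of('wrist',q))
P=np.array([d['centre'] for d in l if abs(d['centre'][2]-.0825)<.01])[:,:2]
grid=np.array([[x,y] for x in(-.024,.024) for y in(-.06,-.02,.02,.06)])
def tf(p): c,s=np.cos(p[2]),np.sin(p[2]); return grid@np.array([[c,s],[-s,c]])+p[:2]
P=np.vstack([P,[[.5203,-.3681],[.5359,-.239],[.514,-.3284],[.5023,-.2866],[.5694,-.3558],[.548,-.277],[.491,-.249],[.558,-.3208]]])
r=least_squares(lambda p:np.linalg.norm(P[:,None]-tf(p)[None],axis=2).min(1),[.53,-.303,.24]); print(r.x,np.degrees(r.x[2]),r.fun.round(4)); print(tf(r.x).round(4))
for p in proj('',np.c_[tf(r.x),np.full(8,.0825)],C): cv2.circle(im,tuple(int(v) for v in p),2,(255,0,0),-1)
cv2.imwrite('pics/w1b.png',cv2.resize(im[80:270,200:540],None,fx=2.2,fy=2.2))
E
```

```text
[[ 6.474000e-01  1.900000e-03 -2.400000e+01  1.070360e+02]
 [ 6.424000e-01 -8.500000e-02 -2.540000e+01  1.054339e+02]
 [ 5.612000e-01  5.200000e-03 -3.600000e+01  9.081170e+01]
 [ 5.612000e-01 -9.790000e-02 -3.740000e+01  8.932700e+01]
 [ 4.593000e-01 -1.000000e-03  0.000000e+00  8.743750e+01]
 [ 4.403000e-01 -1.031000e-01  3.740000e+01  7.779400e+01]]
handle [[0.54401224 0.34633644 0.0675    ]
 [0.55102414 0.22439497 0.0675    ]] -86.70899417937635
   [ 0.5401 -0.2395  0.0804] 0.96
   [ 0.5696 -0.3575  0.0829] 0.95
   [ 0.4906 -0.2497  0.0781] 0.94
   [ 0.5198 -0.3695  0.0841] 0.89
   [ 0.5505 -0.2763  0.0824] 0.82
   [ 0.5088 -0.3295  0.0817] 0.66
   [ 0.4967 -0.2903  0.0851] 0.66
   [ 0.7481 -0.2634  0.0106] 0.66
   [ 0.5531 -0.321   0.0843] 0.65
cab_drawer0_handle
   [0.5481 0.2929 0.0608] 0.63
drawer_floor
   [0.5985 0.2893 0.0222] 0.81
rack
   [ 0.5259 -0.3062  0.0021] 0.66
   [ 0.6465 -0.0009  0.0267] 0.26
[ 0.52925624 -0.30362499  0.24035747] 13.771468535917197 [0.0018 0.003  0.0017 0.0019 0.0035 0.002  0.0045 0.0056 0.0005 0.0025
 0.0033 0.0035 0.0026 0.0015 0.0022 0.0035]
[[ 0.5202 -0.3676]
 [ 0.5107 -0.3288]
 [ 0.5012 -0.2899]
 [ 0.4917 -0.2511]
 [ 0.5668 -0.3562]
 [ 0.5573 -0.3173]
 [ 0.5478 -0.2785]
 [ 0.5383 -0.2396]]
```

View pics/w1b.png

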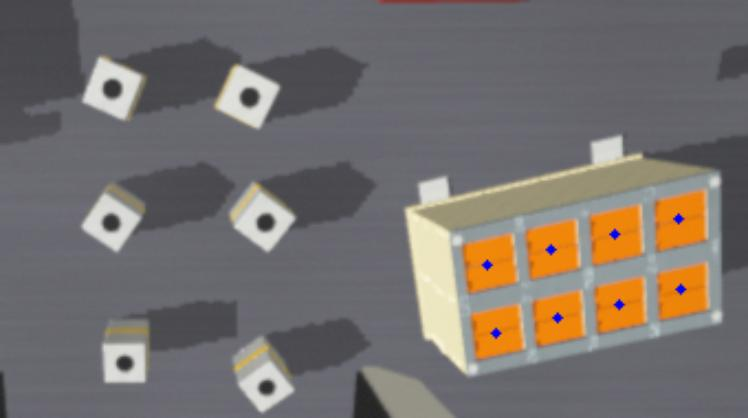

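{"method": "play_rows", "body": {
  "increments": "-110 -40 190 0 -0.2;-110 -40 190 0 -0.2;-110 -40 190 0 -0.2;-110 -40 190 0 -0.2;-110 -40 190 0 -0.2;-110 -40 190 0 -0.2;-110 -40 190 0 -0.2;-110 -40 190 0 -0.2;-110 -40 190 0 -0.2"
}}

```text
t: 4.65
tool_pos: [0.4619, -0.0005, 0.1518]
orientation: [3.141, -0.003, 0.005]
force: [0.0, 0.4, -0.2]
opening: 0.056
gripper_force: 0.0
```

```bash
cat > look.py <<'E'
# usage: look.py name gx gy
import sys
from fit import *
s,t,T=st(); im=robot.read_camera('wrist'); C=cal('wrist'); cv2.imwrite(f'pics/{sys.argv[1]}.png',im)
yaw=np.degrees(np.arctan2(T[1,0],T[0,0]))
for i in range(2,len(sys.argv),2):
    g=[float(sys.argv[i]),float(sys.argv[i+1])]
    a=tops(im,C,[g])[0]; d=(yaw-a[2]+45)%90-45
    print('top',a.round(4),'turn',d.round(1),'shift to tcp z.03',rel([a[0],a[1],.030]))
print(s['t'],'tool yaw',yaw.round(2),t.round(4),s['opening'])
E
python3 look.py w2 .4593 -.001
```

```text
top [ 4.58900e-01 -1.00000e-03  0.00000e+00  8.85856e+01] turn -0.1 shift to tcp z.03 [ -3.1   0.5 121.4]
4.65 tool yaw -0.1 [ 0.4619 -0.0005  0.1518] 0.055963403803206906
```

View pics/w2.png

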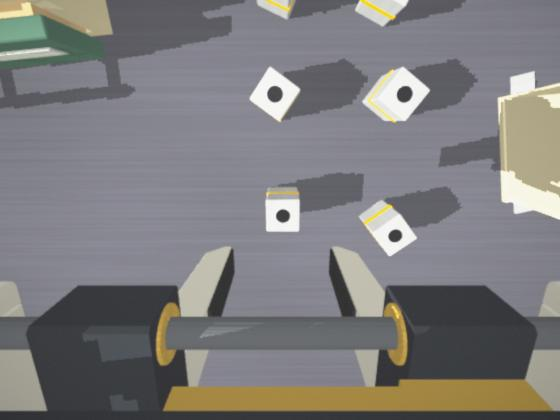

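{"method": "play_rows", "body": {
  "increments": "-3 0 60 0 -0.2;-3 0 100 0 -0.2;-3 0 120 0 -0.2;-3 0 120 0 -0.2;-3 0 120 0 -0.2;-3 0 120 0 -0.2;-3 0 120 0 1;-3 0 120 0 1;-3 0 120 0 1;-3 0 120 0 1;-3 0 120 0 1;-3 0 120 0 1;-3 0 120 0 1;-3 0 120 0 1",
  "force": 35
}}

```text
t: 6.1
tool_pos: [0.4574, -0.0003, 0.0302]
orientation: [3.141, -0.002, 0.001]
force: [-1.3, -1.4, 6.6]
opening: 0.0294
gripper_force: 35.0
```

{"method": "play_rows", "body": {
  "increments": "0 0 -50 0 1;0 0 -100 0 1;0 0 -150 0 1;-30 100 -180 -13.5 1;-30 200 -180 -13.5 1;-30 300 -180 -13.5 1;-30 300 -180 -13.5 1;-30 300 -180 -13.5 1;-30 300 -180 -13.5 1;-30 300 -180 -13.5 1;-30 300 -180 -13.5 1;-30 300 -180 -13.5 1;-30 300 -180 -13.5 1;-30 300 -180 -13.5 1"
}}

```text
t: 7.5
tool_pos: [0.4269, -0.2986, 0.2095]
orientation: [-3.119, -0.37, 0.0]
force: [-0.4, -0.7, -1.3]
opening: 0.0296
gripper_force: 35.0
```

```bash
python3 - <<'E'
from h import *
s,t,T=st(); im=robot.read_camera('wrist'); cv2.imwrite('pics/w3.png',im)
print(s['t'],t,np.degrees(np.arctan2(T[1,0],T[0,0])),s['opening'],s['gripper_force'])
show(robot.landmark_of('wrist','pocket0'))
E
```

```text
7.5 [ 0.42686588 -0.29856929  0.20953145] 13.528582847795319 0.0296221771671717 34.973284006118774
   [ 0.5545 -0.3182  0.0839] 0.96
   [ 0.5652 -0.3566  0.0852] 0.84
   [ 0.5386 -0.2363  0.0793] 0.82
   [ 0.5529 -0.2749  0.0808] 0.77
   [ 0.4884 -0.249   0.0758] 0.73
   [ 0.5191 -0.3712  0.0858] 0.72
   [ 0.5064 -0.3312  0.0861] 0.67
   [ 0.4975 -0.2908  0.0835] 0.59
```

View pics/w3.png

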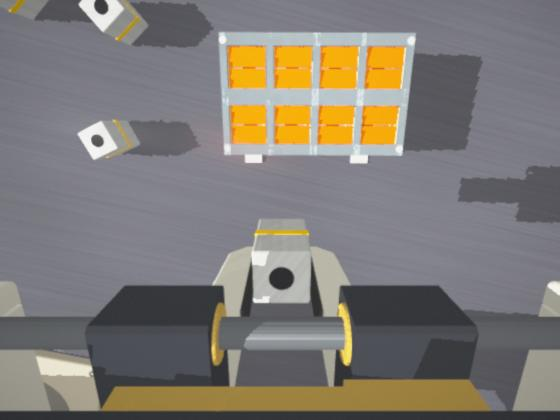

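The magazine is seen squarely, with its orange pockets at rows 67 and 124 and columns 248–385. The block is held at (281,278). Fitting both in this picture.

```bash
python3 - <<'E'
from fit import *
im=cv2.imread('pics/w3.png'); C=cal('wrist'); s,t,T=st()
hsv=cv2.cvtColor(im,cv2.COLOR_BGR2HSV); m=((hsv[...,0]>5)&(hsv[...,0]<22)&(hsv[...,1]>170)&(hsv[...,2]>120)).astype(np.uint8)
m[200:]=0; m=cv2.morphologyEx(m,cv2.MORPH_CLOSE,np.ones((4,2),np.uint8))
n,l,stt,c=cv2.connectedComponentsWithStats(m)
B=[c for k,c in enumerate(c) if k and stt[k,4]>300]; print(len(B),[int(x[4]) for x in stt[1:] if x[4]>300])
P=unproj('',np.array(B),.0815,C)[:,:2]
grid=np.array([[x,y] for x in(-.024,.024) for y in(-.06,-.02,.02,.06)])
def tf(p): c,s_=np.cos(p[2]),np.sin(p[2]); return grid@np.array([[c,s_],[-s_,c]])+p[:2]
r=least_squares(lambda p:np.linalg.norm(P[:,None]-tf(p)[None],axis=2).min(1),[.53,-.303,.235]); print(r.x,np.degrees(r.x[2]),(r.fun*1e3).round(1))
np.save('rack.npy',tf(r.x)); np.save('rackp.npy',r.x); print(tf(r.x).round(4))
# outer cover corners
cor=unproj('',[[219.5,32.5],[416,32.5],[403.5,156.5],[225,156.5]],.0825,C); print(cor.round(4), cor.mean(0))
zt=t[2]+.024; a=tops(im,C,[unproj('',[281,278],zt,C)[0]],z=zt)[0]; print('held',a, (T.T@(np.array([a[0],a[1],zt])-t)*1e3).round(1))
for k,p in enumerate(tf(r.x)): print(k,rel([p[0],p[1],.0825+.03+.01]))
E
```

```text
8 [1478, 1469, 1472, 1457, 1268, 1270, 1293, 1283]
[ 0.52955505 -0.30552589  0.23262725] 13.328559437234283 [0.1 0.1 0.1 0.3 0.2 0.  0.3 0.2]
[[ 0.52   -0.3694]
 [ 0.5108 -0.3305]
 [ 0.5016 -0.2916]
 [ 0.4924 -0.2527]
 [ 0.5667 -0.3584]
 [ 0.5575 -0.3195]
 [ 0.5483 -0.2805]
 [ 0.5391 -0.2416]]
[[ 0.5602 -0.2132  0.0825]
 [ 0.5989 -0.3746  0.0825]
 [ 0.4982 -0.4     0.0825]
 [ 0.459  -0.2366  0.0825]] [ 0.5290763  -0.30609755  0.0825    ]
held [ 0.42855171 -0.29783861 15.         77.85834027] [  1.9  -0.8 -24. ]
0 [74.1 90.2 87.2]
1 [74.2 50.2 87.2]
2 [74.4 10.2 87.2]
3 [ 74.5 -29.8  87.2]
4 [122.1  90.4  87.3]
5 [122.2  50.4  87.3]
6 [122.3  10.4  87.3]
7 [122.5 -29.6  87.2]
```

{"method": "play_rows", "body": {
  "increments": "72.5 10.7 50 0.2 1;72.5 10.7 80 0.2 1;72.5 10.7 92 0.2 1;72.5 10.7 92 0.2 1;72.5 10.7 92 0.2 1;72.5 10.7 92 0.2 1;72.5 10.7 97 0.2 1;72.5 10.7 102 0.2 1;72.5 10.7 107 0.2 1;72.5 10.7 111 0.2 1;72.5 10.7 114 0.2 1;72.5 10.7 117 0.2 1;72.5 10.7 119 0.2 1;72.5 10.7 121 0.2 1;72.5 10.7 121 0.2 1",
  "force": 20
}}

```text
t: 9.1
tool_pos: [0.5033, -0.2944, 0.0951]
orientation: [3.117, 0.362, 0.013]
force: [-3.7, 11.4, 28.1]
opening: 0.0302
gripper_force: 20.0
```

{"method": "play_rows", "body": {
  "increments": "0 0 -20 0 1;0 0 -31 0 1;0 0 -31 0 1;0 0 -31 0 1;0 0 -31 0 1;0 0 -31 0 1"
}}

```text
t: 9.7
tool_pos: [0.4988, -0.2933, 0.1184]
orientation: [-3.119, -0.361, 0.002]
force: [-0.1, 0.9, -2.4]
opening: 0.0299
gripper_force: 20.0
```

```bash
cat > held.py <<'E'
import sys
from fit import *
s,t,T=st(); im=robot.read_camera('wrist'); C=cal('wrist'); cv2.imwrite(f'pics/{sys.argv[1]}.png',im)
print(s['t'],t.round(4),'yaw',np.degrees(np.arctan2(T[1,0],T[0,0])).round(2),s['force'].round(1),s['opening'])
zt=t[2]+.024
a=tops(im,C,[t+T@[.0017,0,0]],z=zt)[0]; print('held',a,(T.T@(np.array([a[0],a[1],zt])-t)*1e3).round(1))
for k,p in enumerate(np.load('rack.npy')): print(k,rel([p[0],p[1],.0825+.03])[:2],end=' ')
E
python3 held.py w4
```

```text
9.7 [ 0.4988 -0.2933  0.1184] yaw 13.2 [-0.1  0.9 -2.4] 0.029916826178708764
held [ 0.49189719 -0.29556453 16.6        45.2268758 ] [ -7.3   0.6 -24. ]
0 [ 3.1 78.9] 1 [ 3.  38.9] 2 [ 2.9 -1.1] 3 [  2.9 -41.1] 4 [51.1 78.8] 5 [51.  38.8] 6 [50.9 -1.2] 7 [ 50.9 -41.2]
```

View pics/w4.png

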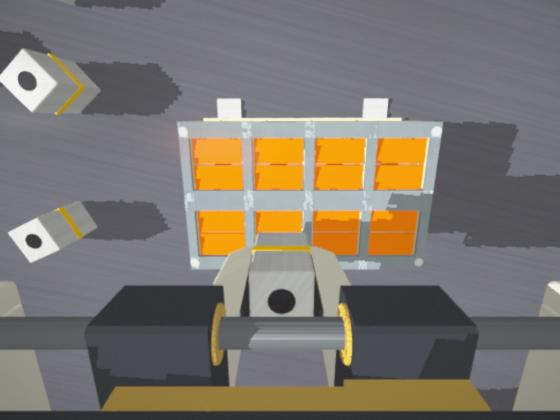

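The grip let the block slide up about 22 mm, so its foot stopped on the cover. The measured pose shows the pocket was missed by about 1–1.5 mm. I'll stand the block on the bench beside the magazine and regrip it.

{"method": "play_rows", "body": {
  "increments": "-50 0 0 0 1;-95 0 0 0 1;-95 0 40 0 1;-95 0 80 0 1;-95 0 100 0 1;-95 0 108 0 1;-95 0 108 0 1;-95 0 108 0 1;-95 0 108 0 1;-95 0 108 0 -0.2;-95 0 108 0 -0.2;-95 0 108 0 -0.2;-95 0 108 0 -0.2;-95 0 86 0 -0.2;-95 0 86 0 -0.2;-95 0 86 0 -0.2;-95 0 86 0 -0.2",
  "force": 35
}}

```text
t: 11.45
tool_pos: [0.4068, -0.3151, 0.0329]
orientation: [-3.12, -0.361, 0.001]
force: [0.1, -0.2, -0.0]
opening: 0.0558
gripper_force: 0.0
```

```bash
python3 - <<'E'
from h import *
s,t,T=st(); print(t,s['force']); p=t+T@[.0017,0,0]; open('g','w').write(f'{p[0]:.4f} {p[1]:.4f}')
E
python3 look.py w5 $(cat g)
```

```text
[ 0.40679595 -0.31509798  0.03294203] [ 0.12588843 -0.20700051 -0.03338868]
top [ 0.4048 -0.3151 13.4    59.869 ] turn -0.2 shift to tcp z.03 [-1.8 -0.3  2.7]
11.45 tool yaw 13.22 [ 0.4068 -0.3151  0.0329] 0.05584995341977584
```

View pics/w5.png

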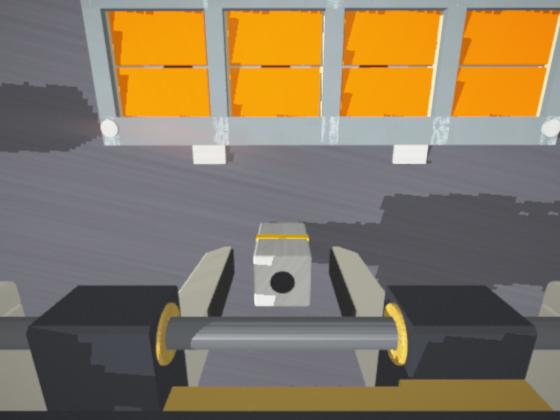

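{"method": "play_rows", "body": {
  "increments": "-2 0 3 0 -0.2;-2 0 3 0 -0.2;-2 0 3 0 1;-2 0 3 0 1;-2 0 3 0 1;-2 0 3 0 1;-2 0 3 0 1;-2 0 3 0 1;-2 0 -40 0 1;-2 0 -90 0 1;50 0 -91 0 1;95 0 -91 0 1;97 0 -91 0 1;97 0 -91 0 1;97 0 -91 0 1;97 0 -91 0 1;97 0 -91 0 1;97 0 -91 0 1",
  "force": 45
}}

```text
t: 13.3
tool_pos: [0.5009, -0.2936, 0.1248]
orientation: [3.121, 0.36, 0.0]
force: [0.4, 0.6, -2.7]
opening: 0.0298
gripper_force: 45.0
```

```bash
python3 held.py w6
```

```text
13.3 [ 0.5009 -0.2936  0.1248] yaw 13.16 [ 0.4  0.6 -2.7] 0.029764040039920395
held [ 0.50069681 -0.29317569 13.4        70.66932374] [ -0.1  -0.4 -24. ]
0 [ 1.2 78.2] 1 [ 1.1 38.2] 2 [ 0.9 -1.8] 3 [  0.8 -41.8] 4 [49.2 78.1] 5 [49.1 38.1] 6 [48.9 -1.9] 7 [ 48.8 -41.9]
```

{"method": "play_rows", "body": {
  "increments": "1 -1.6 0 -0.2 1;1 -1.6 8 -0.2 1;1 -1.6 8 -0.2 1;1 -1.6 13 -0.2 1;1 -1.6 17 -0.2 1;1 -1.6 21 -0.2 1;1 -1.6 25 -0.2 1;1 -1.6 29 -0.2 1;1 -1.6 32 -0.2 1;1 -1.6 35 -0.2 1;1 -1.6 37 -0.2 1;1 -1.6 37 -0.2 1"
}}

```text
t: 14.55
tool_pos: [0.5022, -0.2913, 0.0907]
orientation: [3.12, 0.367, 0.0]
force: [-12.0, 7.7, 23.5]
opening: 0.0302
gripper_force: 45.0
```

{"method": "play_rows", "body": {
  "increments": "0 0 -25 0 1;0 0 -35 0 1;-0.7 39.7 -35 0 1;-0.7 39.7 -29 0 1;-0.7 39.7 -29 0 1;-0.7 39.7 -29 0 1;-0.7 39.7 -24 0 1;-0.7 39.7 -20 0 1;-0.7 39.7 -16 0 1;-0.7 39.7 -12 0 1;-0.7 39.7 -8 0 1;-0.7 39.7 -5 0 1;-0.7 39.7 -2 0 1;-0.7 39.7 0 0 1;-0.7 39.7 0 0 1"
}}

```text
t: 16.05
tool_pos: [0.5107, -0.3301, 0.0907]
orientation: [-3.12, -0.367, -0.0]
force: [-11.4, 8.2, 21.3]
opening: 0.0296
gripper_force: 45.0
```

{"method": "play_rows", "body": {
  "increments": "0 0 -25 0 1;0 0 -35 0 1;0 40 -35 0 1;0 40 -29 0 1;0 40 -29 0 1;0 40 -29 0 1;0 40 -24 0 1;0 40 -20 0 1;0 40 -16 0 1;0 40 -12 0 1;0 40 -8 0 1;0 40 -5 0 1;0 40 -2 0 1;0 40 0 0 1;0 40 0 0 1"
}}

```text
t: 17.55
tool_pos: [0.5196, -0.3689, 0.0871]
orientation: [-3.12, -0.367, 0.001]
force: [-0.8, -0.1, -2.7]
opening: 0.0298
gripper_force: 45.0
```

Pocket 0 let the foot go 25 mm down with no resistance, so it is the empty one. Releasing there.

{"method": "play_rows", "body": {
  "increments": "0 0 0 0 0.3;0 0 0 0 0.3;0 0 0 0 0.3;0 0 0 0 0.3;0 0 0 0 0.3;0 0 -40 0 0.3;0 0 -80 0 0.3;-60 0 -110 0 0.3;-60 0 -110 0 0.3;-60 0 -110 0 0.3;-60 0 -110 0 0.3"
}}

```text
t: 18.65
tool_pos: [0.4615, -0.3827, 0.1967]
orientation: [-3.119, -0.365, 0.0]
force: [0.5, -0.3, -0.2]
opening: 0.0327
gripper_force: 0.0
```

```bash
python3 - <<'E'
from h import *
s,t,T=st(); print(s['t'],t,s['opening'],s['force']); cv2.imwrite('pics/w7.png',robot.read_camera('wrist'))
E
```

```text
18.65 [ 0.46149946 -0.38269419  0.19671493] 0.032734981450131 [ 0.49398089 -0.31248202 -0.19184263]
```

View pics/w7.png

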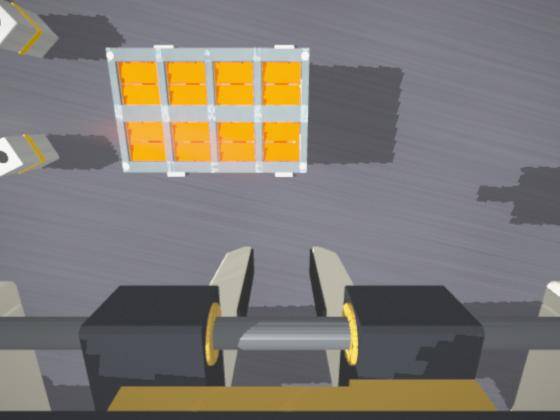

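The flaps are all shut and the block has gone into the pocket at (281,140). Next is the drawer handle.

```bash
python3 -c "
from h import *
print(rel([0.52,0.285,0.19]))"
```

```text
[ 211.4 -635.6    7.2]
```

{"method": "play_rows", "body": {
  "increments": "211 -636 0 -80 0.3;211 -636 0 -80 0.3;211 -636 0 -80 0.3;211 -636 0 -80 0.3;211 -636 0 -80 0.3;211 -636 0 -80 0.3;211 -636 0 -80 0.3;211 -636 0 -80 0.3;211 -636 0 -80 0.3;211 -636 0 -80 0.3;211 -636 0 -80 0.3;211 -636 0 -80 0.3;211 -636 0 -80 0.3;211 -636 0 -80 0.3;211 -636 0 -80 0.3;211 -636 0 -80 0.3;211 -636 0 -80 0.3;211 -636 0 -80 0.3;211 -636 0 -80 0.3;211 -636 0 -80 0.3"
}}

```text
t: 20.7
tool_pos: [0.5195, 0.2839, 0.1979]
orientation: [2.155, 2.285, 0.001]
force: [0.8, -0.4, 0.5]
opening: 0.0325
gripper_force: 0.0
```

```bash
python3 - <<'E'
from h import *
s,t,T=st(); print(s['t'],t,np.degrees(np.arctan2(T[1,0],T[0,0]))); im=robot.read_camera('wrist'); cv2.imwrite('pics/w8.png',im)
for q in('cab_drawer0_handle','drawer_floor'): print(q); show(robot.landmark_of('wrist',q))
for e in robot.regions_of('wrist','cab_drawer0_handle')[:1]: print(cv2.boundingRect(e['pixels'].astype(np.uint8)))
E
```

```text
20.7 [0.51946673 0.28388097 0.1978816 ] 93.34863421570229
cab_drawer0_handle
   [0.5487 0.2942 0.0622] 0.93
drawer_floor
(302, 40, 81, 247)
```

View pics/w8.png

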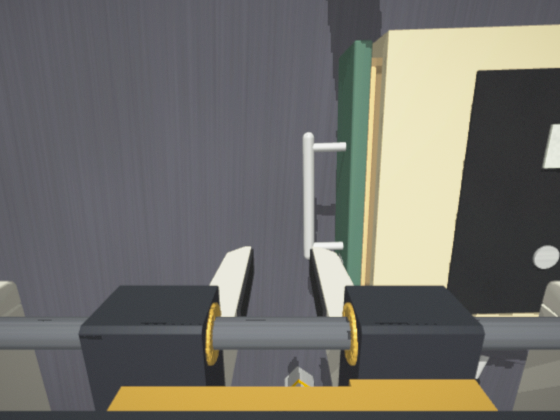

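```bash
python3 - <<'E'
from h import *
C=cal('wrist'); h=unproj('',[[308.5,136],[308.5,256]],.062,C); print(h, np.degrees(np.arctan2(*(h[0]-h[1])[:2][::-1])))
m=h.mean(0); print(m,rel([m[0],m[1],.045]))
print(unproj('',[[384,250],[383,80]],.1,C))
E
```

```text
[[0.54169761 0.34985169 0.062     ]
 [0.55216024 0.22573837 0.062     ]] 94.81858632005243
[0.54692893 0.28779503 0.062     ] [  1.8  27.7 152.8]
[[0.61681143 0.2533271  0.1       ]
 [0.59354568 0.39820835 0.1       ]]
```

{"method": "play_rows", "body": {
  "increments": "2 27.5 40 -1.5 0.5;2 27.5 80 -1.5 0.5;2 27.5 90 -1.5 0.5;2 27.5 90 -1.5 0.5;2 27.5 120 -1.5 0.5;2 27.5 145 -1.5 0.5;2 27.5 153 -1.5 0.5;2 27.5 153 -1.5 0.5;2 27.5 153 -1.5 1;2 27.5 153 -1.5 1;2 27.5 153 -1.5 1;2 27.5 153 -1.5 1;2 27.5 153 -1.5 1",
  "force": 30
}}

```text
t: 22.2
tool_pos: [0.548, 0.2889, 0.047]
orientation: [2.123, 2.314, 0.005]
force: [-1.2, -0.2, 7.0]
opening: 0.0097
gripper_force: 30.0
```

{"method": "play_rows", "body": {
  "increments": "0 -10 0 0 1;0 -22 0 0 1;0 -34 0 0 1;0 -46 0 0 1;0 -58 0 0 1;0 -70 0 0 1;0 -82 0 0 1;0 -94 0 0 1;0 -106 0 0 1;0 -118 0 0 1;0 -128 0 0 1;0 -136 0 0 1;0 -142 0 0 1;0 -146 0 0 1;0 -148 0 0 1;0 -148 0 0 1;0 -148 0 0 1"
}}

```text
t: 23.9
tool_pos: [0.4005, 0.2759, 0.0469]
orientation: [2.123, 2.313, 0.005]
force: [0.2, -3.5, 12.4]
opening: 0.01
gripper_force: 30.0
```

{"method": "play_rows", "body": {
  "increments": "0 0 0 0 0.5;0 0 0 0 0.5;0 0 0 0 0.5;0 0 0 0 0.5;0 0 -40 0 0.5;0 0 -90 0 0;0 0 -130 0 0;0 0 -150 0 -0.2;0 0 -150 0 -0.2;0 0 -150 0 -0.2"
}}

```text
t: 24.9
tool_pos: [0.399, 0.2755, 0.1941]
orientation: [-2.124, -2.315, 0.0]
force: [-0.1, 0.3, -0.2]
opening: 0.0547
gripper_force: 0.0
```

```bash
python3 - <<'E'
from h import *
s,t,T=st(); print(s['t'],t,np.degrees(np.arctan2(T[1,0],T[0,0])),s['opening']); print(rel([.5612,.0052,.16]))
im=robot.read_camera('side'); cv2.imwrite('pics/s2.png',cv2.resize(im[100:340,100:420],None,fx=2,fy=2))
for q in('cab_drawer0_handle','drawer_floor'): print(q); show(robot.landmark_of('side',q))
for i in range(6): print(i); show(robot.landmark_of('side',f'riser{i}_mid')[:1])
E
```

```text
24.9 [0.39897412 0.27551339 0.19408789] 94.9185813293189 0.054655794824296874
[-283.2  138.5   34.1]
cab_drawer0_handle
   [0.3978 0.2776 0.0626] 0.88
   [0.5659 0.5518 0.0864] 0.22
drawer_floor
   [0.459  0.2784 0.0223] 0.72
0
   [0.4569 0.2775 0.0208] 0.52
1
   [ 6.467e-01 -2.000e-04  2.420e-02] 0.82
2
   [ 0.5622 -0.3558  0.0829] 0.67
3
   [ 0.5964 -0.0908  0.0275] 0.49
4
   [ 0.5946 -0.094   0.0292] 0.48
5
```

View pics/s2.png

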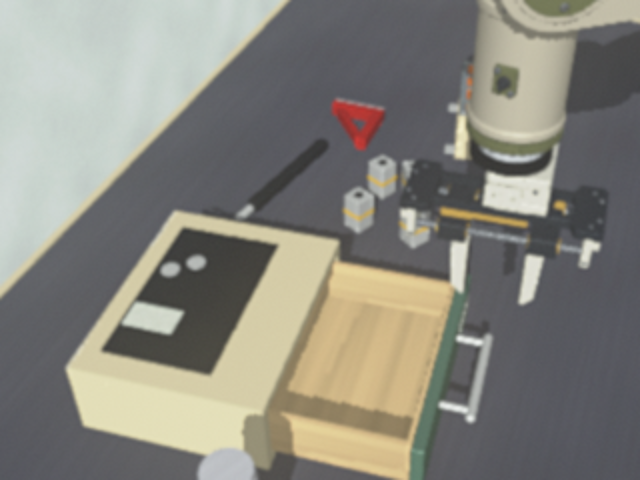

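The drawer is open, with its handle at about (475,375) in the crop. One block was knocked to about (0.595, -0.092), next to riser0. Going to riser2.

{"method": "play_rows", "body": {
  "increments": "-283 138 30 41 -0.2;-283 138 30 41 -0.2;-283 138 30 41 -0.2;-283 138 30 41 -0.2;-283 138 30 41 -0.2;-283 138 30 41 -0.2;-283 138 30 41 -0.2;-283 138 30 41 -0.2;-283 138 30 41 -0.2;-283 138 30 41 -0.2",
  "force": 45
}}

```text
t: 26.35
tool_pos: [0.5604, 0.0069, 0.1647]
orientation: [-2.799, -1.426, -0.0]
force: [-0.8, 0.7, 0.5]
opening: 0.056
gripper_force: 0.0
```

```bash
python3 look.py w9 .5612 .0052 .6474 .0019 .6424 -.085 .595 -.092
```

```text
top [ 5.6120e-01  5.2000e-03 -3.6000e+01  9.9904e+01] turn 0.0 shift to tcp z.03 [ -1.    1.7 134.9]
top [ 6.47400e-01  2.20000e-03 -2.26000e+01  9.45643e+01] turn -13.4 shift to tcp z.03 [ 47.2  73.2 134.9]
top [  0.642   -0.0858 -25.4     81.1737] turn -10.6 shift to tcp z.03 [-27.1 120.5 134.9]
top [  0.5848  -0.0786 -16.6     54.9882] turn -19.4 shift to tcp z.03 [-54.9  70.  134.9]
26.35 tool yaw 54.01 [0.5604 0.0069 0.1647] 0.055961082520021514
```

View pics/w9.png

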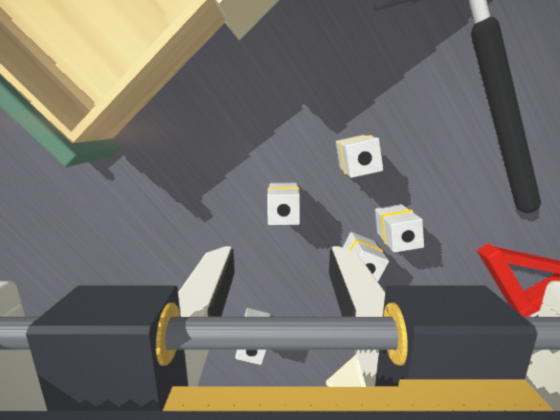

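{"method": "play_rows", "body": {
  "increments": "-1 1.7 50 0 -0.2;-1 1.7 100 0 -0.2;-1 1.7 130 0 -0.2;-1 1.7 134 0 -0.2;-1 1.7 134 0 -0.2;-1 1.7 134 0 -0.2;-1 1.7 134 0 1;-1 1.7 134 0 1;-1 1.7 134 0 1;-1 1.7 134 0 1;-1 1.7 134 0 1;-1 1.7 134 0 1;-1 1.7 90 0 1;-1 1.7 40 0 1;-1 1.7 5 0 1;-1 1.7 5 0 1;-1 1.7 5 0 1"
}}

```text
t: 28.1
tool_pos: [0.5619, 0.0035, 0.1599]
orientation: [2.8, 1.424, 0.001]
force: [0.2, -0.2, -3.2]
opening: 0.0297
gripper_force: 44.8
```

```bash
cat > slot.py <<'E'
import sys
from h import *
k=int(sys.argv[1]); a=np.radians(4.9); u=np.array([np.cos(a),np.sin(a)]); v=np.array([-u[1],u[0]])
p=np.array([.457,.279])+.075*u+.045*k*v
s,t,T=st(); print('slot',p.round(4),rel([*p,.16]),'turn',np.degrees(np.arctan2(T[1,0],T[0,0]))-94.9)
E
python3 slot.py 2
```

```text
slot [0.524  0.3751] [ 278.  -249.5   -0.3] turn -40.99042982755695
```

{"method": "play_rows", "body": {
  "increments": "278 -249 0 -41 1;278 -249 0 -41 1;278 -249 0 -41 1;278 -249 0 -41 1;278 -249 0 -41 1;278 -249 0 -41 1;278 -249 0 -41 1;278 -249 0 -41 1;278 -249 0 -41 1;278 -249 0 -41 1;278 -249 0 -41 1;278 -249 0 -41 1;278 -249 50 -41 1;278 -249 85 -41 1;278 -249 98 -41 1;278 -249 104 -41 1;278 -249 104 -41 1;278 -249 104 -41 1"
}}

```text
t: 29.9
tool_pos: [0.5257, 0.3756, 0.0581]
orientation: [2.124, 2.314, 0.005]
force: [-0.6, 0.8, -1.2]
opening: 0.0301
gripper_force: 44.8
```

{"method": "play_rows", "body": {
  "increments": "0 0 2 0 1;0 0 2 0 1;0 0 2 0 -0.1;0 0 2 0 -0.1;0 0 2 0 -0.1;0 0 2 0 -0.1;0 0 -50 0 -0.1;0 0 -100 0 -0.2;-382 89 -105 27.5 -0.2;-382 89 -105 27.5 -0.2;-382 89 -105 27.5 -0.2;-382 89 -105 27.5 -0.2;-382 89 -105 27.5 -0.2;-382 89 -105 27.5 -0.2;-382 89 -105 27.5 -0.2;-382 89 -105 27.5 -0.2;-382 89 -105 27.5 -0.2;-382 89 -105 27.5 -0.2;-382 89 -105 27.5 -0.2;-382 89 -105 27.5 -0.2"
}}

```text
t: 31.9
tool_pos: [0.6452, 0.0036, 0.1606]
orientation: [-2.611, -1.746, 0.0]
force: [-0.9, 0.5, -0.0]
opening: 0.0556
gripper_force: 0.0
```

```bash
python3 look.py w10 .6474 .0022; python3 - <<'E'
from h import *
for c in('top','side'):
    robot.read_camera(c)
    for i in (2,3,4): print(c,i); show(robot.landmark_of(c,f'riser{i}_mid')[:3])
E
```

```text
top [ 6.47400e-01  1.80000e-03 -2.26000e+01  9.91945e+01] turn 0.1 shift to tcp z.03 [ -0.8   2.7 130.7]
31.9 tool yaw 67.52 [0.6452 0.0036 0.1606] 0.05556799547535068
top 2
   [0.5257 0.3767 0.0474] 0.72
top 3
top 4
   [ 0.5895 -0.0937  0.0246] 0.42
side 2
   [0.5239 0.3735 0.0504] 0.84
   [ 0.492  -0.252   0.0826] 0.6
side 3
   [ 0.5173 -0.3701  0.0794] 0.25
side 4
```

{"method": "play_rows", "body": {
  "increments": "-1 2.5 50 0 -0.2;-1 2.5 100 0 -0.2;-1 2.5 126 0 -0.2;-1 2.5 130 0 -0.2;-1 2.5 130 0 -0.2;-1 2.5 130 0 -0.2;-1 2.5 130 0 1;-1 2.5 130 0 1;-1 2.5 130 0 1;-1 2.5 130 0 1;-1 2.5 130 0 1;-1 2.5 130 0 1;-1 2.5 90 0 1;-1 2.5 40 0 1;-1 2.5 0 0 1;-1 2.5 0 0 1;-1 2.5 0 0 1"
}}

```text
t: 34.05
tool_pos: [0.648, 0.0, 0.1613]
orientation: [2.613, 1.743, 0.002]
force: [-0.4, 0.0, -3.9]
opening: 0.0298
gripper_force: 44.8
```

```bash
python3 slot.py 1
```

```text
slot [0.5279 0.3302] [ 258.8 -237.7    1. ] turn -27.48329322176275
```

{"method": "play_rows", "body": {
  "increments": "259 -238 0 -27.5 1;259 -238 0 -27.5 1;259 -238 0 -27.5 1;259 -238 0 -27.5 1;259 -238 0 -27.5 1;259 -238 0 -27.5 1;259 -238 0 -27.5 1;259 -238 0 -27.5 1;259 -238 0 -27.5 1;259 -238 0 -27.5 1;259 -238 0 -27.5 1;259 -238 0 -27.5 1;259 -238 50 -27.5 1;259 -238 85 -27.5 1;259 -238 100 -27.5 1;259 -238 107 -27.5 1;259 -238 107 -27.5 1;259 -238 107 -27.5 1"
}}

```text
t: 35.85
tool_pos: [0.5285, 0.331, 0.0554]
orientation: [2.124, 2.314, 0.004]
force: [0.5, -0.1, -2.7]
opening: 0.0295
gripper_force: 44.9
```

{"method": "play_rows", "body": {
  "increments": "0 0 3 0 1;0 0 3 0 -0.1;0 0 3 0 -0.1;0 0 3 0 -0.1;0 0 -45 0 -0.1;0 0 -95 0 -0.1;-421 46 -135 120 -0.1;-421 46 -135 120 -0.1;-421 46 -135 120 -0.1;-421 46 -135 120 -0.1;-421 46 -135 120 -0.1;-421 46 -135 120 -0.1;-421 46 -135 120 -0.1;-421 46 -135 120 -0.1;-421 46 -135 120 -0.1;-421 46 -135 120 -0.1;-421 46 -135 120 -0.1;-421 46 -135 120 -0.1;-421 46 -135 120 -0.1;-421 46 -135 120 -0.1"
}}

```text
t: 37.85
tool_pos: [0.609, -0.0848, 0.1886]
orientation: [-3.064, 0.692, 0.0]
force: [0.2, -0.1, -0.6]
opening: 0.051
gripper_force: 0.0
```

```bash
python3 look.py w11 .642 -.0858 .592 -.093; python3 look.py w11 .590 -.088 .596 -.096
```

```text
top [  0.6424  -0.0858 -27.      85.7665] turn 1.6 shift to tcp z.03 [ 30.4 -13.7 158.6]
top [ 0.5942 -0.0926 33.     71.162 ] turn 31.6 shift to tcp z.03 [ -9.9  13.4 158.6]
37.85 tool yaw -25.44 [ 0.609  -0.0848  0.1886] 0.05103698812092672
top [ 0.5945 -0.0928 34.4    71.5385] turn 29.6 shift to tcp z.03 [ -9.7  13.5 158.6]
top [ 0.5945 -0.0926 34.4    71.4817] turn 29.6 shift to tcp z.03 [ -9.8  13.3 158.6]
37.9 tool yaw -25.96 [ 0.609  -0.0849  0.1886] 0.05083259081958486
```

View pics/w11.png

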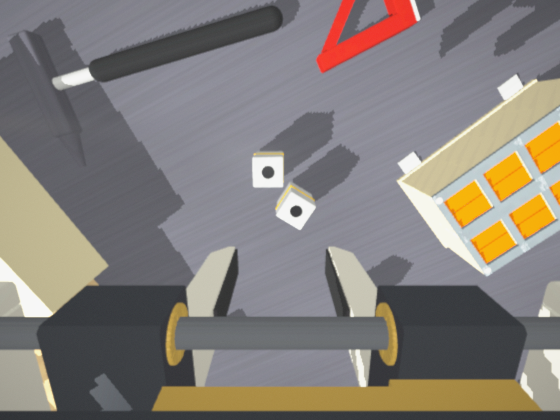

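{"method": "play_rows", "body": {
  "increments": "30 -14 40 0.5 -0.1;30 -14 90 0.5 -0.1;30 -14 130 0.5 -0.1;30 -14 154 0.5 -0.1;30 -14 158 0.5 -0.1;30 -14 158 0.5 -0.1;30 -14 158 0.5 -0.1;30 -14 158 0.5 1;30 -14 158 0.5 1;30 -14 158 0.5 1;30 -14 158 0.5 1;30 -14 158 0.5 1;30 -14 158 0.5 1;30 -14 110 0.5 1;30 -14 60 0.5 1;30 -14 28 0.5 1;30 -14 28 0.5 1;30 -14 28 0.5 1"
}}

```text
t: 39.75
tool_pos: [0.6423, -0.0849, 0.1606]
orientation: [-3.064, 0.695, -0.001]
force: [-0.3, 0.1, -2.9]
opening: 0.0299
gripper_force: 44.8
```

```bash
python3 slot.py 0
```

```text
slot [0.5317 0.2854] [-259.6 -286.3    0.6] turn -120.4799715495663
```

{"method": "play_rows", "body": {
  "increments": "-260 -286 0 -120.5 1;-260 -286 0 -120.5 1;-260 -286 0 -120.5 1;-260 -286 0 -120.5 1;-260 -286 0 -120.5 1;-260 -286 0 -120.5 1;-260 -286 0 -120.5 1;-260 -286 0 -120.5 1;-260 -286 0 -120.5 1;-260 -286 0 -120.5 1;-260 -286 0 -120.5 1;-260 -286 0 -120.5 1;-260 -286 0 -120.5 1;-260 -286 0 -120.5 1;-260 -286 0 -120.5 1;-260 -286 50 -120.5 1;-260 -286 85 -120.5 1;-260 -286 102 -120.5 1;-260 -286 107 -120.5 1;-260 -286 107 -120.5 1"
}}

```text
t: 41.75
tool_pos: [0.5311, 0.285, 0.0531]
orientation: [-2.128, -2.311, 0.002]
force: [-1.1, 0.4, -2.7]
opening: 0.0294
gripper_force: 45.0
```

{"method": "play_rows", "body": {
  "increments": "0 0 1 0 1;0 0 1 0 -0.1;0 0 1 0 -0.1;0 0 1 0 -0.1;0 0 -45 0 -0.1;0 0 -95 0 -0.1;-382 31 -107 -29 -0.2;-382 31 -107 -29 -0.2;-382 31 -107 -29 -0.2;-382 31 -107 -29 -0.2;-382 31 -107 -29 -0.2;-382 31 -107 -29 -0.2;-382 31 -107 -29 -0.2;-382 31 -107 -29 -0.2;-382 31 -107 -29 -0.2;-382 31 -107 -29 -0.2;-382 31 -107 -29 -0.2;-382 31 -107 -29 -0.2"
}}

```text
t: 43.55
tool_pos: [0.5947, -0.0911, 0.1606]
orientation: [-1.474, -2.774, -0.0]
force: [-0.1, -0.0, 0.1]
opening: 0.0556
gripper_force: 0.0
```

```bash
python3 look.py w12 .5945 -.0927
```

```text
top [ 5.94200e-01 -9.34000e-02  3.16000e+01  9.58809e+01] turn 2.4 shift to tcp z.03 [ -1.6  -1.8 130.7]
43.55 tool yaw 124.02 [ 0.5947 -0.0911  0.1606] 0.05563999746352877
```

{"method": "play_rows", "body": {
  "increments": "-1.6 -1.8 50 2 -0.2;-1.6 -1.8 100 2 -0.2;-1.6 -1.8 126 2 -0.2;-1.6 -1.8 130 2 -0.2;-1.6 -1.8 130 2 -0.2;-1.6 -1.8 130 2 -0.2;-1.6 -1.8 130 2 1;-1.6 -1.8 130 2 1;-1.6 -1.8 130 2 1;-1.6 -1.8 130 2 1;-1.6 -1.8 130 2 1;-1.6 -1.8 130 2 1;-1.6 -1.8 90 2 1;-1.6 -1.8 40 2 1;-1.6 -1.8 0 2 1;-1.6 -1.8 0 2 1;-1.6 -1.8 0 2 1"
}}

```text
t: 45.3
tool_pos: [0.5946, -0.0951, 0.1611]
orientation: [1.524, 2.745, 0.001]
force: [0.0, 0.2, -3.6]
opening: 0.0302
gripper_force: 45.0
```

```bash
python3 slot.py -1
```

```text
slot [0.5356 0.2406] [316.1 127.4   0.9] turn 27.01529407616121
```

{"method": "play_rows", "body": {
  "increments": "316 127 0 27 1;316 127 0 27 1;316 127 0 27 1;316 127 0 27 1;316 127 0 27 1;316 127 0 27 1;316 127 0 27 1;316 127 0 27 1;316 127 0 27 1;316 127 0 27 1;316 127 0 27 1;316 127 0 27 1;316 127 50 27 1;316 127 85 27 1;316 127 102 27 1;316 127 108 27 1;316 127 108 27 1;316 127 108 27 1"
}}

```text
t: 47.1
tool_pos: [0.5354, 0.2398, 0.053]
orientation: [2.125, 2.313, 0.001]
force: [-0.2, -0.2, -3.2]
opening: 0.0297
gripper_force: 45.0
```

{"method": "play_rows", "body": {
  "increments": "0 0 1 0 1;0 0 1 0 -0.1;0 0 1 0 -0.1;0 0 1 0 -0.1;0 0 -45 0 -0.1;0 0 -95 0 -0.1;-333 -124 -107 -32.5 -0.2;-333 -124 -107 -32.5 -0.2;-333 -124 -107 -32.5 -0.2;-333 -124 -107 -32.5 -0.2;-333 -124 -107 -32.5 -0.2;-333 -124 -107 -32.5 -0.2;-333 -124 -107 -32.5 -0.2;-333 -124 -107 -32.5 -0.2;-333 -124 -107 -32.5 -0.2;-333 -124 -107 -32.5 -0.2;-333 -124 -107 -32.5 -0.2;-333 -124 -107 -32.5 -0.2"
}}

```text
t: 48.9
tool_pos: [0.4402, -0.1008, 0.1595]
orientation: [-1.389, -2.818, -0.0]
force: [0.7, 0.6, 1.0]
opening: 0.0558
gripper_force: 0.0
```

```bash
python3 look.py w13 .4403 -.1031
```

```text
top [ 0.4403 -0.1038 37.4    90.9365] turn 0.1 shift to tcp z.03 [ -2.5  -1.7 129.5]
48.9 tool yaw 127.52 [ 0.4402 -0.1008  0.1595] 0.055815575554759335
```

{"method": "play_rows", "body": {
  "increments": "-2.5 -1.7 50 0 -0.2;-2.5 -1.7 100 0 -0.2;-2.5 -1.7 125 0 -0.2;-2.5 -1.7 129 0 -0.2;-2.5 -1.7 129 0 -0.2;-2.5 -1.7 129 0 -0.2;-2.5 -1.7 129 0 1;-2.5 -1.7 129 0 1;-2.5 -1.7 129 0 1;-2.5 -1.7 129 0 1;-2.5 -1.7 129 0 1;-2.5 -1.7 129 0 1;-2.5 -1.7 90 0 1;-2.5 -1.7 40 0 1;-2.5 -1.7 0 0 1;-2.5 -1.7 0 0 1;-2.5 -1.7 0 0 1"
}}

```text
t: 50.65
tool_pos: [0.4403, -0.1051, 0.1597]
orientation: [1.391, 2.816, 0.0]
force: [-0.4, 0.5, -2.9]
opening: 0.0298
gripper_force: 44.9
```

```bash
python3 slot.py -2
```

```text
slot [0.5394 0.1957] [178.8 261.5  -0.3] turn 32.5148156063964
```

{"method": "play_rows", "body": {
  "increments": "179 262 0 32.5 1;179 262 0 32.5 1;179 262 0 32.5 1;179 262 0 32.5 1;179 262 0 32.5 1;179 262 0 32.5 1;179 262 0 32.5 1;179 262 0 32.5 1;179 262 0 32.5 1;179 262 0 32.5 1;179 262 0 32.5 1;179 262 0 32.5 1;179 262 50 32.5 1;179 262 85 32.5 1;179 262 101 32.5 1;179 262 106 32.5 1;179 262 106 32.5 1;179 262 106 32.5 1"
}}

```text
t: 52.45
tool_pos: [0.5405, 0.1965, 0.0552]
orientation: [2.124, 2.313, 0.003]
force: [0.4, -0.1, -2.5]
opening: 0.0293
gripper_force: 45.0
```

{"method": "play_rows", "body": {
  "increments": "0 0 3 0 1;0 0 3 0 -0.1;0 0 3 0 -0.1;0 0 3 0 -0.1;0 0 -45 0 -0.1;0 0 -95 0 -0.1;91 -134 -150 0 0.5;91 -134 -150 0 0.5;91 -134 -150 0 0.5;91 -134 -150 0 0.5;91 -134 -150 0 0.5;91 -134 -150 0 0.5;91 -134 -150 0 0.5"
}}

```text
t: 53.75
tool_pos: [0.3986, 0.2749, 0.203]
orientation: [2.125, 2.314, -0.001]
force: [-0.5, -0.1, -0.2]
opening: 0.0231
gripper_force: 0.0
```

```bash
python3 - <<'E'
from h import *
s,t,T=st(); print(s['t'],t,np.degrees(np.arctan2(T[1,0],T[0,0])),s['opening']); C=cal('wrist')
im=robot.read_camera('wrist'); cv2.imwrite('pics/w14.png',im)
for q in('cab_drawer0_handle',): print(q); show(robot.landmark_of('wrist',q))
print(rel([.3995,.2755,.047]))
E
```

```text
53.75 [0.39862019 0.27492689 0.20304578] 94.8823704900744 0.023073891175867996
cab_drawer0_handle
   [0.422  0.2809 0.0583] 0.82
[  0.8   1.1 155.9]
```

View pics/w14.png

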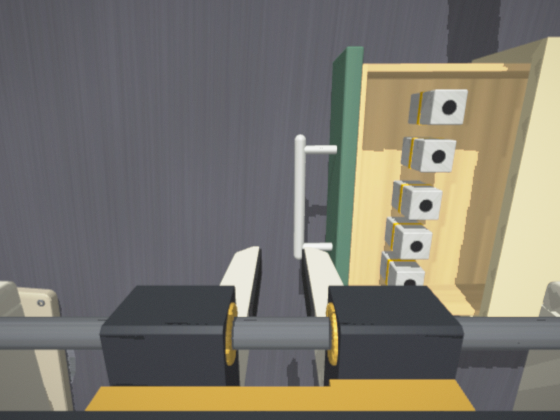

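All five blocks stand upright in the drawer, their tops running from (440,107) to (402,275). The bar is now at column 299, so the drawer has slid in about 20 mm. Recomputing.

```bash
python3 - <<'E'
from h import *
C=cal('wrist'); h=unproj('',[[299.5,138],[299.5,258]],.062,C); m=h.mean(0); print(m,np.degrees(np.arctan2(*(h[0]-h[1])[:2][::-1])),rel([m[0],m[1],.047]))
E
```

```text
[0.41756008 0.27453941 0.062     ] 95.78684613054241 [ -1.7  19.  155.8]
```

{"method": "play_rows", "body": {
  "increments": "-1 20 40 0 0.5;-1 20 80 0 0.5;-1 20 95 0 0.5;-1 20 95 0 0.5;-1 20 120 0 0.5;-1 20 145 0 0.5;-1 20 155 0 0.5;-1 20 155 0 0.5;-1 20 155 0 1;-1 20 155 0 1;-1 20 155 0 1;-1 20 155 0 1;-1 20 155 0 1",
  "force": 30
}}

```text
t: 55.15
tool_pos: [0.4194, 0.2769, 0.0504]
orientation: [2.123, 2.314, 0.004]
force: [-0.6, 0.0, 7.4]
opening: 0.0097
gripper_force: 30.0
```

{"method": "play_rows", "body": {
  "increments": "0 3 0 0 1;0 9 0 0 1;0 17 0 0 1;0 26 0 0 1;0 35 0 0 1;0 44 0 0 1;0 53 0 0 1;0 62 0 0 1;0 71 0 0 1;0 80 0 0 1;0 89 0 0 1;0 97 0 0 1;0 104 0 0 1;0 110 0 0 1;0 115 0 0 1;0 119 0 0 1;0 122 0 0 1;0 124 0 0 1;0 125 0 0 1;0 125 0 0 1"
}}

```text
t: 57.15
tool_pos: [0.544, 0.2879, 0.0504]
orientation: [2.123, 2.314, 0.005]
force: [-0.2, 1.6, 4.7]
opening: 0.0103
gripper_force: 30.0
```

Now the last stretch, in small steps, reading the force.

{"method": "play_rows", "body": {
  "increments": "0 2 0 0 1;0 4 0 0 1;0 6 0 0 1;0 8 0 0 1;0 10 0 0 1;0 12 0 0 1;0 14 0 0 1;0 14 0 0 1;0 14 0 0 1"
}}

```text
t: 58.05
tool_pos: [0.5546, 0.2888, 0.0503]
orientation: [-2.121, -2.313, 0.004]
force: [-16.7, -1.0, 16.2]
opening: 0.0098
gripper_force: 30.0
```

{"method": "play_rows", "body": {
  "increments": "0 2 0 0 1;0 3 0 0 1;0 3 0 0 1;0 3 0 0 1"
}}

```text
t: 58.45
tool_pos: [0.5547, 0.2889, 0.0501]
orientation: [-2.118, -2.311, 0.012]
force: [-29.9, -3.1, 27.6]
opening: 0.0101
gripper_force: 30.0
```

```bash
python3 - <<'E'
from h import *
im=robot.read_camera('side'); cv2.imwrite('pics/s3.png',cv2.resize(im[180:340,120:320],None,fx=3.5,fy=3.5))
for q in('cab_drawer0_handle','drawer_floor'): print(q); show(robot.landmark_of('side',q))
E
```

```text
cab_drawer0_handle
   [0.5539 0.292  0.0637] 0.8
drawer_floor
   [0.6098 0.2918 0.0216] 0.72
```

View pics/s3.png

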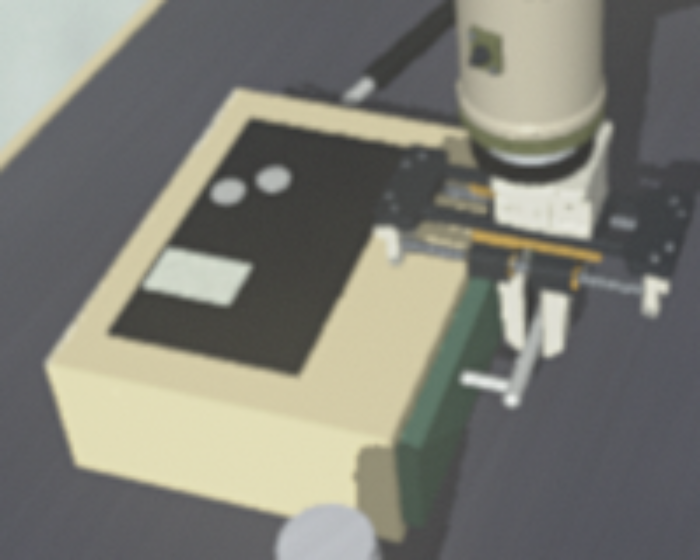

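{"method": "play_rows", "body": {
  "increments": "0 -3 0 0 1;0 -5 0 0 1;0 -5 0 0 1;0 -5 0 0 0.5;0 -5 0 0 0.5;0 -5 0 0 0.5;0 -5 0 0 0.5;0 -5 -20 0 0.5;0 -5 -50 0 0.5;0 -5 -100 0 0.5;0 -30 -150 0 0.5;0 -30 -150 0 0.5;0 -30 -150 0 0.5"
}}

```text
t: 59.9
tool_pos: [0.5307, 0.2864, 0.2013]
orientation: [2.123, 2.314, 0.007]
force: [-0.5, 0.5, -0.5]
opening: 0.0232
gripper_force: 0.0
```

```bash
python3 - <<'E'
from h import *
s,t,T=st(); print(s['t'],t,s['force']); C=cal('wrist'); im=robot.read_camera('wrist'); cv2.imwrite('pics/w15.png',im)
for c in('wrist','side'):
    if c=='side': robot.read_camera(c)
    for q in('cab_drawer0_handle','drawer_floor','riser0_mid'): print(c,q); show(robot.landmark_of(c,q))
print(proj('',[[.5547,.2889,.062]],C))
E
```

```text
59.9 [0.53071073 0.28640176 0.20125212] [-0.49969287  0.50598975 -0.52915811]
wrist cab_drawer0_handle
   [0.5561 0.2928 0.0605] 0.84
wrist drawer_floor
   [0.6077 0.2905 0.0194] 0.65
wrist riser0_mid
side cab_drawer0_handle
   [0.5522 0.2907 0.0628] 0.73
side drawer_floor
   [0.6123 0.2892 0.0233] 0.7
side riser0_mid
[[304.02343889 200.01356835]]
```

View pics/w15.png

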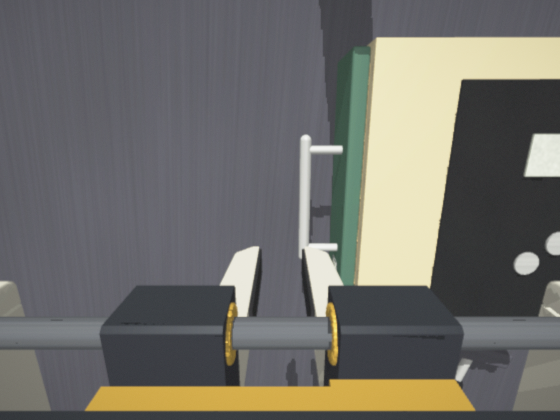

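The drawer is shut. I'll give the bar one gentle nudge with closed fingers to make sure it is fully home.

{"method": "play_rows", "body": {
  "increments": "0 -14 0 0 1;0 -14 0 0 1;0 -14 50 0 1;0 -14 100 0 1;0 -14 140 0 1;0 -14 143 0 1;0 -14 143 0 1;0 -10 143 0 1;0 -7 143 0 1;0 -4 143 0 1;0 -1 143 0 1;0 2 143 0 1;0 4 143 0 1;0 6 143 0 1;0 6 143 0 1"
}}

```text
t: 61.8
tool_pos: [0.5354, 0.2863, 0.0554]
orientation: [-2.124, -2.314, 0.001]
force: [-1.5, 0.0, 1.6]
opening: 0.0007
gripper_force: 1.1
```

{"method": "play_rows", "body": {
  "increments": "0 2 0 0 1;0 4 0 0 1;0 6 0 0 1;0 6 0 0 1"
}}

```text
t: 62.2
tool_pos: [0.5361, 0.2864, 0.055]
orientation: [-2.119, -2.31, 0.015]
force: [-28.2, -5.1, 20.6]
opening: 0.0004
gripper_force: 17.2
```

Hard stop, so it is home. Backing off and lifting clear, then a final check.

{"method": "play_rows", "body": {
  "increments": "0 -5 0 0 1;0 -15 0 0 1;0 -25 0 0 1;0 -25 -60 0 1;0 -25 -110 0 1;0 -25 -150 0 1;-30 -40 -160 0 1;-30 -40 -160 0 1;-30 -40 -160 0 1;-30 -40 -160 0 1"
}}

```text
t: 63.2
tool_pos: [0.5037, 0.2537, 0.2142]
orientation: [-2.124, -2.314, 0.002]
force: [-0.4, -0.2, 0.4]
opening: 0.0
gripper_force: 0.0
```

```bash
python3 - <<'E'
from h import *
s,t,T=st(); print(s['t'],t,s['force'],s['dq'].round(3))
for c in('top','side'):
    robot.read_camera(c)
    for q in('cab_drawer0_handle','riser0_mid','riser3_mid','spray_mid','hammer_mid','magnet_mid'): print(c,q); show(robot.landmark_of(c,q)[:2])
E
```

```text
63.2 [0.50368838 0.25367666 0.21417151] [-0.38362775 -0.16214184  0.36894184] [ 0.004  0.014 -0.003 -0.001  0.002 -0.002]
top cab_drawer0_handle
   [ 0.5574 -0.3197  0.081 ] 0.27
top riser0_mid
top riser3_mid
top spray_mid
   [0.5647 0.5566 0.0861] 0.74
   [ 0.7494 -0.2686  0.0132] 0.34
top hammer_mid
   [ 0.7899 -0.0446  0.0107] 0.96
top magnet_mid
side cab_drawer0_handle
   [0.5518 0.2917 0.0619] 0.75
side riser0_mid
side riser3_mid
side spray_mid
   [0.5666 0.5493 0.0895] 0.95
side hammer_mid
   [ 0.7887 -0.0434  0.0119] 0.84
   [ 0.5405 -0.2409  0.0819] 0.43
side magnet_mid
   [ 0.7511 -0.2709  0.0106] 0.63
   [ 0.5375 -0.2379  0.0785] 0.44
```

```bash
python3 -c "
from plant import robot
print(robot.close_job())"
```

```text
the job is handed in; nothing more can be done
None
```

The job is handed in at about 63 s of the 210 s: one block is in the empty pocket with the flaps closed over it, the other five are in the drawer, which is pushed fully home, and the spray can, hammer and magnet checked out in place (the arm never went near the brush, which I didn't recheck).

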